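Empty the coffee machine's capsule bin and refit its drip grille

TASK

Empty the capsule bin that has been drawn out of the coffee machine: put every spent capsule in the enamel bowl, leaving the bowl upright and the other things on the counter where they stand. With the bin still drawn out, refit the rinsed drip grille, grip bar towards the machine: hook its front edge under the bin's front lip and swing the rear end down until it lies flat on its ledges. Then push the bin fully home.

Things in the scene. Friction and masses are not known exactly. Their poses are not given: they have to be found in the camera images.
- bin (a joint): how far the machine's capsule bin is drawn out (m): 0 pushed home, 0.22 fully out at its stop (the start). It slides straight; 3 N friction holds it where left. Grey open box with black front panel, inside 200 mm long (along travel), 104 mm wide, walls 4 mm, rim 57 mm above the counter.
- machine: black capsule coffee machine, fixed, 132 mm wide, 300 mm high. Origin on the counter under the middle of the column's front face; x points into the machine (bin's way home), y across, z up. Column at x 0 to 390 mm; brew head overhangs to x = -60 mm from 170 mm up, spout at x = -38 mm down to 131 mm. Fully out, the bin's back end is 123 mm before the column.
- seat (a point): on the bin: where the grille's origin lies when seated, at ledge height, 47 mm above the counter; axes as the machine's. The recess for the grille is 112.5 mm long (from the front wall at x -56 mm to two side shoulders at x +56 mm) and 104 mm wide. Ledges 6.5 mm wide run along its side walls. Shoulders (6.5 mm wide) and walls stand 10 mm above the ledges.
- lip (a point): on the bin: middle of the lip's lower free edge; axes as seat. The lip, a black strip 4 mm thick, crosses the bin's front and overhangs the recess by 9 mm, underside 10 mm above the ledges. Lip to shoulders is 103.5 mm, so the 110 mm grille cannot go in flat: the front edge goes under it with the rear end raised 10 to 13 degrees, up to the front wall, then the rear swings down.
- panel (a point): on the bin: middle of the flat black front panel's outer face, 30 mm above the counter (panel 124 mm wide, 3 to 55 mm above the counter); axes as seat. Pushing it along x drives the bin home.
- bin_floor (a point): middle of the bin's inner floor, 8 mm above the counter; axes as seat
- grille: drip grille, loose, starts flat on the counter: slotted steel plate 110 mm long (x), 99 mm wide (y), 4 mm thick, 110 to 180 g. Origin mid underside, z up. A black plastic grip bar stands on it near the rear: centre at x = +30 mm, 12 mm thick (x), 46 mm long (y), top 29 mm above the underside. The front edge, x = -55 mm, goes under the lip.
- grille_front (a point): middle of the grille's front edge, at half the plate's thickness; axes as the grille's
- grille_rear (a point): middle of the grille's rear edge, next to the grip bar, at half the plate's thickness; axes as the grille's
- grille_bar (a point): middle of the grip bar, 19 mm above the plate's underside; axes as the grille's
- bowl: round white enamel bowl, loose, standing on the counter: rim radius 85 mm, 65 mm high, wall 4 mm, about 0.4 kg. Origin under its middle, z up.
- capsule1: spent coffee capsule, may be absent (None): coloured aluminium tub 28 mm high, body 28 mm across, flange 37 mm across and 2.5 mm thick, 15 g. Origin mid flange face, z along its axis away from the flange. Starts standing on its flange on the bin floor, in one of two files 44 mm apart, rows about 56 mm apart: fingers fit fore and aft of it (along the bin).
- capsule2: spent coffee capsule, may be absent (None): coloured aluminium tub 28 mm high, body 28 mm across, flange 37 mm across and 2.5 mm thick, 15 g. Origin mid flange face, z along its axis away from the flange. Starts standing on its flange on the bin floor, in one of two files 44 mm apart, rows about 56 mm apart: fingers fit fore and aft of it (along the bin).
- capsule3: spent coffee capsule, may be absent (None): coloured aluminium tub 28 mm high, body 28 mm across, flange 37 mm across and 2.5 mm thick, 15 g. Origin mid flange face, z along its axis away from the flange. Starts standing on its flange on the bin floor, in one of two files 44 mm apart, rows about 56 mm apart: fingers fit fore and aft of it (along the bin).
- capsule4: spent coffee capsule, may be absent (None): coloured aluminium tub 28 mm high, body 28 mm across, flange 37 mm across and 2.5 mm thick, 15 g. Origin mid flange face, z along its axis away from the flange. Starts standing on its flange on the bin floor, in one of two files 44 mm apart, rows about 56 mm apart: fingers fit fore and aft of it (along the bin).
- capsule5: spent coffee capsule, may be absent (None): coloured aluminium tub 28 mm high, body 28 mm across, flange 37 mm across and 2.5 mm thick, 15 g. Origin mid flange face, z along its axis away from the flange. Starts standing on its flange on the bin floor, in one of two files 44 mm apart, rows about 56 mm apart: fingers fit fore and aft of it (along the bin).
- capsule6: spent coffee capsule, may be absent (None): coloured aluminium tub 28 mm high, body 28 mm across, flange 37 mm across and 2.5 mm thick, 15 g. Origin mid flange face, z along its axis away from the flange. Starts standing on its flange on the bin floor, in one of two files 44 mm apart, rows about 56 mm apart: fingers fit fore and aft of it (along the bin).
- dispenser: green plastic push dispenser with a white pump, 72 mm across, 193 mm high; a bystander. Origin under its middle.
- cup: aluminium cup, 74 mm across, 80 mm high; a bystander. Origin under its middle.
- spatula: wooden spatula lying on the counter, 290 mm long; a bystander. Origin under its middle, x along it.
- jar: glass jar with red lid, 76 mm across, 120 mm high; a bystander. Origin under its middle.

How it is judged:
On the way:
1. all spent capsules are in the bowl, and the grille lies hooked under the lip and flat on its ledges, while the bin is still drawn out (horizontal distance between each of capsule1, capsule2, capsule3, capsule4, capsule5, capsule6 and bowl below 0.072 m and z of capsule1 in the frame of bowl between 0 and 0.068 m and z of capsule2 in the frame of bowl between 0 and 0.068 m and z of capsule3 in the frame of bowl between 0 and 0.068 m and z of capsule4 in the frame of bowl between 0 and 0.068 m and z of capsule5 in the frame of bowl between 0 and 0.068 m and z of capsule6 in the frame of bowl between 0 and 0.068 m and x of grille in the frame of seat between -0.004 and 0.004 m and y of grille in the frame of seat between -0.005 and 0.005 m and z of grille_rear in the frame of seat between -0.0055 and 0.0055 m and z of grille_front in the frame of seat between -0.0055 and 0.0055 m and angle between the z axis of grille and the z axis of seat, either way round below 0.04 rad and x of grille_front in the frame of seat below -0.045 m and z of grille in the frame of seat between -0.003 and 0.003 m and value of joint bin above 0.12 m), for 0.2 s.
At the end, for the whole second after the job is handed in: Every capsule lies in the upright, resting bowl; the grille lies at rest in its recess, bar towards the machine, front edge under the lip, within 4 mm lengthwise, 5 mm sideways, 3 mm in height and 0.04 rad of flat; the bin is home within 6 mm (horizontal distance between each of capsule1, capsule2, capsule3, capsule4, capsule5, capsule6 and bowl below 0.072 m and z of capsule1 in the frame of bowl between 0 and 0.068 m and z of capsule2 in the frame of bowl between 0 and 0.068 m and z of capsule3 in the frame of bowl between 0 and 0.068 m and z of capsule4 in the frame of bowl between 0 and 0.068 m and z of capsule5 in the frame of bowl between 0 and 0.068 m and z of capsule6 in the frame of bowl between 0 and 0.068 m and x of grille in the frame of seat between -0.004 and 0.004 m and y of grille in the frame of seat between -0.005 and 0.005 m and z of grille_rear in the frame of seat between -0.0055 and 0.0055 m and z of grille_front in the frame of seat between -0.0055 and 0.0055 m and angle between the z axis of grille and the z axis of seat, either way round below 0.04 rad and x of grille_front in the frame of seat below -0.045 m and z of grille in the frame of seat between -0.003 and 0.003 m and linear speed of each of grille, bowl below 0.02 m/s and angle between bowl's own z axis and vertical below 0.12 rad and height (world z) of bowl below 0.01 m and value of joint bin below 0.006 m); the robot touches nothing.
It fails at once if a bystander (dispenser, cup, spatula or jar) is moved more than 3 cm (distance of any of dispenser, cup, spatula, jar from where it was at the start of the episode above 0.03 m).
It fails at once if the bowl is tipped over (angle between bowl's own z axis and vertical above 0.8 rad).
Of capsule1, capsule2, capsule3, capsule4, capsule5, capsule6 only 4 to 6 are there at a start; the rules pass over those that are not, and their reading is None.
At some moment in a run one of bowl, grille may be knocked a few centimetres aside while the robot is not near it.
Once in a run the grip may slacken for a moment while it holds something.
It also fails if it takes over 208 s, if anything falls off the work surface, if the arm or the gripper's body presses on something with over 40 N, if the wrist force passes 120 N, or if a joint passes its speed limit or range.

ROBOT

A 6-joint arm with a two-finger parallel gripper is mounted at the origin on the work surface. World frame = base frame: x ahead of the robot, y to its left, z up, the work surface at z = 0. Lengths are in m, angles in rad, forces in N, time in s.
With the tool pointing down it reaches from about 0.25 to 0.775 m from the base axis. Payload 4 kg.
Tool frame: the origin (TCP) lies midway between the tips of the shut fingers; the grasp point (between the pads) lies 19 mm behind it; z points along the fingers, y is the line along which they close (so a half turn about z gives the same grasp; the last joint's range is limited). The gripper opens to 94 mm and grips with 3 to 60 N. Pads are 16 mm wide; open, the fingers measure 119 mm over their backs; the gripper's body (75 mm by 177 mm) begins 78 mm behind the grasp point.
Start: joints at [-1.394, 0.087, 1.371, -0, 1.684, -0.103], TCP at [0.152, -0.529, 0.206] pointing down, gripper open.
Joint ranges: [-3.1, 3.1], [-0.76, 2.03], [0.27, 2.55], [-1.08, 4.22], [0.17, 2.65], [-2.57, 2.57]. Speed limits (rad/s): [2.79, 2.79, 3.14, 3.14, 3.14, 3.14].

INTERFACE

Orientations are given as a unit quaternion [w, x, y, z].
In Python, from station import sense, snapshot, robot gives the robot as it stands.
- The arm moves only by the tool jog_arm, never from a script. Its argument "series" is a list of rows, each a list of 4 numbers: the shift along the tool's x, y, z in units of 40 mm (1.0 is 40 mm), then the turn about the tool's z in units of 1.5 rad (1.0 is 1.5 rad). A call has 1 to 8 rows; each row shifts and turns the commanded pose from where the row before left it, along the tool's axes as they then stand; what a row does not reach is not made up. A row lasts 1/8 s, in which the tool goes at most 62.5 mm and 10.7 degrees, less where a joint would pass 70% of its speed; a pose out of reach is approached as far as the arm can. A call with a number of a shift or a turn outside -1 to 1 is refused whole. A call with a gripper value outside its range is refused whole. "claw" is the closure, from 0 (fully open) to 1 (shut), set as the call begins (left out, the last holds). The fingers move at their own pace and stop on an object; the grip force is fixed at half the most. Time passes only in rows, so rows that do not move let the fingers close. It gives the time, the measured TCP pose, the force, the opening and the grip force at its end, in the units of the state.
- sense(): the state, without advancing time (a new reading comes with each control period).
- snapshot(name): name is "scene" or "side" or "wrist"; returns a dict with "frame" (400x640x3 uint8, red, green, blue), "range_z" (400x640 float32, m along the optical axis (not along the pixel's ray), 0 where there is no reading), "mtx" (3x3 intrinsics, pixels), "world_to_cam" (4x4, takes a point from world to camera coordinates). Camera axes: x right, y up, looking along -z (the intrinsics and any distortion apply to the point x, -y, -z); pixel columns grow to the right and rows downward; lengths in m; the calibration is good to about 2 mm. A picture is of the moment at which its call begins.
- robot.finish_job(): hands the job in; it is judged then, once.
The state is a dict: "t": time; "joints": joint angles; "qvel": joint speeds; "joint_efforts": joint torques, N m; "tool_pos": TCP position; "eef_rot": TCP orientation; "force": force on the tool from outside, world axes, zero at the start; "moment": the same for the moment, N m; "finger_gap": finger opening in m; "grip_force": force on a finger pad.
Only numpy, scipy, OpenCV 4.12 (cv2) and the standard library are available. Lean on these libraries where they do the work, as an engineer would, in place of code of your own. Each camera call takes 0.05 s, during which the arm holds its last target. There are 200 camera calls.

## Working session

There is one attempt and no reset: what is moved stays moved. The work goes in short steps, Python scripts to look and compute and a tool call to move; the robot and the scene stay as the last step left them, time stands still between calls to the robot, and variables do not carry over. Pictures are saved under pics/ and viewed, at most 14 in all, crops included, and the job is handed in when it is done.

Besides the shell and the picture viewer there is one more tool, called after "Emit:" in YAML: its name, and indented under it one key for each argument. jog_arm: Moves the arm, as the interface text tells. Its arguments: {"type":"object","properties":{"series":{"type":"array"},"claw":{"type":"number"}},"required":["series"]}

```bash
ls; mkdir -p pics; cat > h.py <<'E'
import numpy as np, cv2
from station import sense, snapshot, robot
def pts(s):
    K=s["mtx"];d=s["range_z"];v,u=np.mgrid[:400,:640]
    x=(u-K[0,2])/K[0,0]*d;y=(v-K[1,2])/K[1,1]*d
    c=np.stack([x,-y,-d,np.ones_like(d)],-1)
    w=c@np.linalg.inv(s["world_to_cam"]).T
    w=w[...,:3];w[d==0]=np.nan
    return w
def save(n,f): cv2.imwrite("pics/"+n,cv2.cvtColor(f,cv2.COLOR_RGB2BGR))
E
python3 - <<'E'
from h import *
a=snapshot("scene");b=snapshot("side")
save("scene0.png",a["frame"]);save("side0.png",b["frame"])
np.savez("s0.npz",a=pts(a),b=pts(b),fa=a["frame"],fb=b["frame"])
print(a["mtx"],np.linalg.inv(a["world_to_cam"])[:3,3],np.linalg.inv(b["world_to_cam"])[:3,3])
print(sense())
E
```

```text
pics
[[466.92844351   0.         330.59898702]
 [  0.         466.92844351 196.19496488]
 [  0.           0.           1.        ]] [1.48783833 0.50845246 0.74809224] [1.092902   0.51320043 0.83494248]
{'t': 0.1, 'joints': array([-1.39409179e+00,  8.78962995e-02,  1.37203214e+00, -2.42556383e-05,
        1.68359850e+00, -1.03128118e-01]), 'qvel': array([-0.00068966, -0.00057388, -0.00436406, -0.00046146, -0.0012776 ,
       -0.00099807]), 'joint_efforts': array([ 1.82692365e-03, -3.41252768e+01, -3.03301120e+01,  7.20397267e-02,
        3.04467638e-02, -1.01123542e-04]), 'tool_pos': array([ 0.15179682, -0.52814976,  0.20444891]), 'eef_rot': array([-9.66047859e-04,  9.90227394e-01,  1.39458856e-01, -4.76154308e-05]), 'force': array([-0.42476942,  0.04461426,  0.04654621]), 'moment': array([ 0.03656433, -0.00373066, -0.01479977]), 'grip_force': 0.0, 'finger_gap': 0.0940492223722631}
```

View pics/scene0.png

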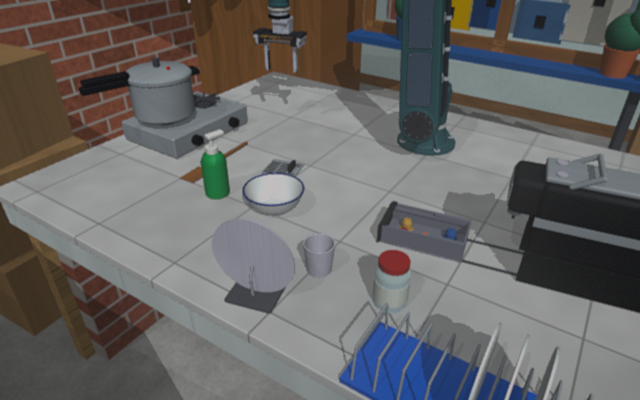

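View pics/side0.png

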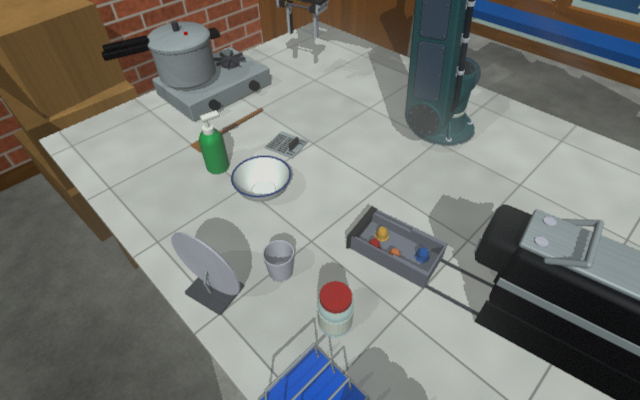

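The bin is at about (427,230) in scene, the bowl at (273,190) with the grille behind it at (285,168), and the machine at right. I'll rectify this to a top view.

```bash
python3 - <<'E'
from h import *
z=np.load("s0.npz")
# topdown 2mm/px: cols = y (0.8..-0.5 -> left to right?), rows = x from 0.0..1.0
im=np.zeros((500,700,3),np.uint8);hm=np.full((500,700),-1.)
for k,f in(("a","fa"),("b","fb")):
    P=z[k].reshape(-1,3);C=z[f].reshape(-1,3)
    for p,c in zip(P,C):
        if not np.isfinite(p).all() or p[2]<-.02 or p[2]>.4: continue
        r=int(499-(p[0])/.002);q=int(350-(p[1])/.002)
        for dr in(0,1):
         for dq in(0,1):
          if 0<=r+dr<500 and 0<=q+dq<700 and p[2]>hm[r+dr,q+dq]: hm[r+dr,q+dq]=p[2];im[r+dr,q+dq]=c
save("top0.png",im);np.save("hm0.npy",hm)
def st(k,u,v,n=1):
    p=z[k][v-n:v+n+1,u-n:u+n+1].reshape(-1,3);return np.nanmedian(p,0).round(3)
for n,k,u,v in(("grille","b",287,146),("bowl c","b",262,182),("binfl","b",400,245),("panel top","b",359,228),("orange","b",383,233),("red","b",375,243),("or2","b",395,253),("blue","b",423,255),("disp","b",210,120),("cup","b",279,248),("jar","b",336,296)): print(n,st(k,u,v))
E
```

```text
grille [ 0.455 -0.295  0.006]
bowl c [ 0.62  -0.224  0.007]
binfl [0.52  0.216 0.008]
panel top [0.586 0.13  0.063]
orange [0.538 0.17  0.032]
red [0.579 0.177 0.037]
or2 [0.567 0.232 0.037]
blue [0.52  0.281 0.031]
disp [ 0.548 -0.611  0.003]
cup [0.764 0.028 0.054]
jar [0.79  0.242 0.122]
```

View pics/top0.png

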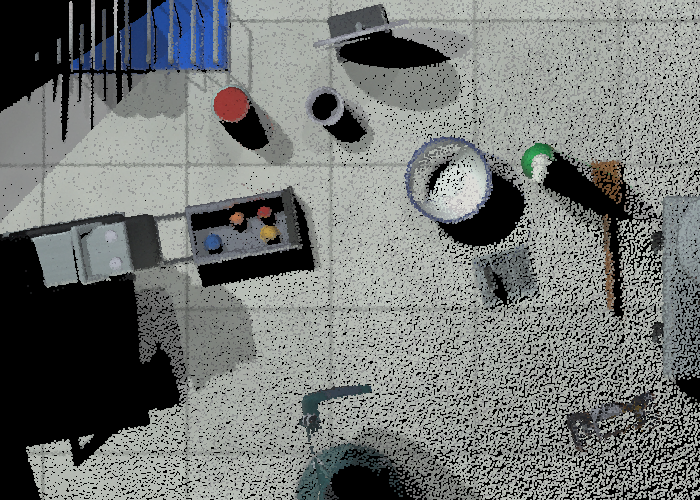

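The top view shows the bin centre at about px (243,235), the bowl at (448,180), the grille at (505,275) with its bar on the left (towards +y), and four capsules visible. Next I'll fit the poses.

```bash
cat >> h.py <<'E'
def go(p,yaw=None,n=None):
    """print jog rows for TCP target p, yaw of tool x (mod pi)"""
    s=sense();w,x,y,z=s["eef_rot"]
    from scipy.spatial.transform import Rotation as R
    M=R.from_quat([x,y,z,w]).as_matrix();y0=np.arctan2(M[1,0],M[0,0])
    d=M.T@(np.array(p)-s["tool_pos"])
    t=0 if yaw is None else -((yaw-y0+np.pi/2)%np.pi-np.pi/2)
    print("now",s["tool_pos"].round(4),"yaw",y0.round(3),"tilt",np.arccos(-M[2,2]).round(3),"shift units xyz",(d/.04).round(3),"turn units",round(t/1.5,3),"j6",s["joints"][5].round(2))
E
python3 - <<'E'
from h import *
z=np.load("s0.npz")
P=np.concatenate([z["a"].reshape(-1,3),z["b"].reshape(-1,3)])
P=P[np.isfinite(P).all(1)]
def sel(x0,x1,y0,y1,z0,z1): return P[(P[:,0]>x0)&(P[:,0]<x1)&(P[:,1]>y0)&(P[:,1]<y1)&(P[:,2]>z0)&(P[:,2]<z1)]
b=sel(.42,.64,.08,.345,.05,.066)
print("bin rim",cv2.minAreaRect((b[:,:2]).astype(np.float32)),np.median(b[:,2]))
w=sel(.5,.75,-.36,-.1,.055,.075)
A=np.c_[w[:,:2],np.ones(len(w))];c=np.linalg.lstsq(A,(w[:,:2]**2).sum(1),rcond=None)[0]
print("bowl",c[:2]/2,np.sqrt(c[2]+(c[:2]**2).sum()/4),w[:,2].max())
C=np.concatenate([z["fa"].reshape(-1,3),z["fb"].reshape(-1,3)])[np.isfinite(np.concatenate([z["a"].reshape(-1,3),z["b"].reshape(-1,3)])).all(1)].astype(int)
m=(P[:,0]>.36)&(P[:,0]<.53)&(P[:,1]>-.4)&(P[:,1]<-.23)
g=P[m];
h=g[(g[:,2]>.018)&(g[:,2]<.04)]
print("bar",len(h),h.mean(0),cv2.minAreaRect(h[:,:2].astype(np.float32)))
from scipy.spatial.transform import Rotation as R
go([.51,.2,.34],1.75)
s=snapshot("wrist");print(np.linalg.inv(s["world_to_cam"]).round(3),s["mtx"].round(0))
E
```

```text
bin rim ((0.5453301668167114, 0.21324771642684937), (0.12365487217903137, 0.21717312932014465), 9.932867050170898) 0.05693997622305225
bowl [ 0.65327624 -0.22557998] 0.09228346800442379 0.07498090209733288
bar 105 [ 0.44247727 -0.27847095  0.02680903] ((0.44071197509765625, -0.28077825903892517), (0.04791465029120445, 0.015267753973603249), 18.06577491760254)
now [ 0.1518 -0.5281  0.2044] yaw 0.28 tilt 0.002 shift units xyz [ 13.635 -15.029  -3.357] turn units -0.98 j6 -0.1
[[ 0.277  0.934  0.225  0.216]
 [-0.961  0.27   0.063 -0.509]
 [-0.002 -0.234  0.972  0.384]
 [ 0.     0.     0.     1.   ]] [[306.   0. 314.]
 [  0. 306. 202.]
 [  0.   0.   1.]]
```

```bash
python3 - <<'E'
from h import *
go([.50,.2,.26],.173)
E
```

```text
now [ 0.1518 -0.5282  0.2046] yaw 0.28 tilt 0.002 shift units xyz [ 13.394 -15.096  -1.359] turn units 0.071 j6 -0.1
```

Emit:
jog_arm:
  series:
    - [0.84,-0.95,-0.3,0]
    - [0.84,-0.95,-0.3,0]
    - [0.84,-0.95,-0.3,0]
    - [0.84,-0.95,-0.3,0]
    - [0.84,-0.95,-0.16,0]
    - [0.84,-0.95,0,0]
    - [0.84,-0.95,0,0]
    - [0.84,-0.95,0,0]

```text
t: 1.15
tool_pos: [0.3265, -0.1606, 0.2597]
eef_rot: [0.0, 0.99, 0.139, 0.0]
force: [0.0, -0.8, -0.8]
finger_gap: 0.0941
grip_force: 0.0
```

Emit:
jog_arm:
  series:
    - [0.84,-0.95,0,0]
    - [0.84,-0.95,0,0]
    - [0.84,-0.95,0,0]
    - [0.84,-0.95,0,0]
    - [0.84,-0.95,0,0]
    - [0.84,-0.95,0,0]
    - [0.84,-0.95,0,0]
    - [0,0,0,0.07]

```text
t: 2.15
tool_pos: [0.4792, 0.1612, 0.2582]
eef_rot: [-0.0, 0.996, 0.088, -0.001]
force: [-0.5, -0.3, 1.4]
finger_gap: 0.0938
grip_force: 0.0
```

```bash
python3 - <<'E'
from h import *
s=snapshot("wrist");save("w1.png",s["frame"]);np.savez("w1.npz",p=pts(s),f=s["frame"])
go([.5,.2,.26],.173)
E
```

```text
now [0.4789 0.16   0.2586] yaw 0.172 tilt 0.002 shift units xyz [ 0.691 -0.896 -0.037] turn units -0.0 j6 1.61
```

View pics/w1.png

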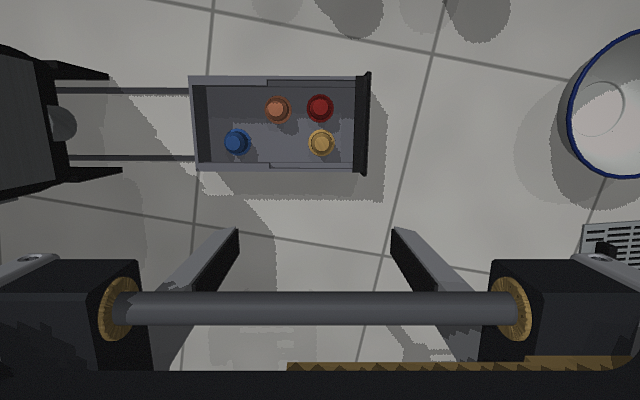

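Four capsules are visible: blue (236,143), orange (278,109), red (320,107) and yellow (321,143). The front panel is at the right (362,125).

```bash
cat >> h.py <<'E'
def caps(p,f,box=None):
    hsv=cv2.cvtColor(f,cv2.COLOR_RGB2HSV);m=(hsv[...,1]>110)&(hsv[...,2]>60)&np.isfinite(p[...,2])&(p[...,2]<.08)&(p[...,2]>.0)
    n,l,st,c=cv2.connectedComponentsWithStats(m.astype(np.uint8))
    out=[]
    for i in range(1,n):
        if st[i,4]<60: continue
        q=p[l==i];top=q[q[:,2]>q[:,2].max()-.006];mm=cv2.minEnclosingCircle(top[:,:2].astype(np.float32))
        print("cap px",c[i].round(0),st[i,4],"hue",int(np.median(hsv[l==i][:,0])),"top c",np.round(mm[0],4),"r",round(mm[1],4),"z",np.percentile(q[:,2],[5,95]).round(3))
E
python3 - <<'E'
from h import *
z=np.load("w1.npz");p=z["p"];caps(p,z["f"])
m=(p[...,0]>.42)&(p[...,0]<.66)&(p[...,1]>.07)&(p[...,1]<.36)&(p[...,2]>.05)&(p[...,2]<.07)
r=cv2.minAreaRect(p[m][:,:2].astype(np.float32));print("rim",r,cv2.boxPoints(r))
e=np.array([-np.sin(.173),np.cos(.173)]);n=np.array([np.cos(.173),np.sin(.173)])
q=p[m];print("along",np.percentile(q[:,:2]@e,[0,.5,99.5,100]),"across",np.percentile(q[:,:2]@n,[0,.5,99.5,100]))
E
```

```text
cap px [594. 108.] 722 hue 114 top c [ 0.6333 -0.1882] r 0.0842 z [0.066 0.069]
cap px [320. 107.] 486 hue 1 top c [0.5712 0.1715] r 0.0118 z [0.01  0.037]
cap px [277. 109.] 543 hue 9 top c [0.5601 0.2271] r 0.0117 z [0.01  0.037]
cap px [236. 141.] 458 hue 108 top c [0.5081 0.2742] r 0.0116 z [0.01  0.038]
cap px [321. 142.] 534 hue 19 top c [0.527  0.1621] r 0.0117 z [0.01  0.037]
rim ((0.5408117771148682, 0.21509262919425964), (0.12371120601892471, 0.2143189013004303), 9.978344917297363) [[0.46132368 0.30991304]
 [0.49846    0.09883606]
 [0.6202999  0.12027222]
 [0.58316356 0.3313492 ]]
along [0.01160533 0.01213591 0.22549097 0.22595481] across [0.50802752 0.51345322 0.62705838 0.63174096]
```

Emit:
jog_arm:
  series:
    - [0.6,0.08,1,0]
    - [0.59,0.08,1,0]
    - [0,0,1,0]
    - [0,0,1,0]
    - [0,0,0.8,0]
    - [0,0,0.5,0]
    - [0,0,0.5,0]
    - [0,0,0.28,0]
  claw: 0.51

```text
t: 3.2
tool_pos: [0.526, 0.1598, 0.0153]
eef_rot: [0.0, 0.996, 0.087, -0.001]
force: [-0.9, -1.0, -0.8]
finger_gap: 0.046
grip_force: 0.0
```

Emit:
jog_arm:
  series:
    - [0,0,0,0]
    - [0,0,0,0]
    - [0,0,0,0]
    - [0,0,0,0]
    - [0,0,-0.7,0]
    - [0,0,-1,0]
    - [0,0,-1,0]
  claw: 1

```text
t: 4.08
tool_pos: [0.5266, 0.1604, 0.1258]
eef_rot: [0.0, 0.996, 0.087, -0.0]
force: [0.3, 0.0, -0.1]
finger_gap: 0.0279
grip_force: 30.0
```

```bash
python3 - <<'E'
from h import *
z=np.load("w1.npz");p=z["p"]
def circ(P):
    w=P[(P[:,0]>.5)&(P[:,0]<.78)&(P[:,1]>-.36)&(P[:,1]<-.1)&(P[:,2]>.06)&(P[:,2]<.075)]
    A=np.c_[w[:,:2],np.ones(len(w))];c=np.linalg.lstsq(A,(w[:,:2]**2).sum(1),rcond=None)[0];print(len(w),c[:2]/2,np.sqrt(c[2]+(c[:2]**2).sum()/4))
circ(p[np.isfinite(p).all(2)])
s=snapshot("side");P=pts(s);circ(P[np.isfinite(P).all(2)])
st=sense();print(st["finger_gap"],st["grip_force"])
go([.645,-.2,.13],.173)
E
```

```text
1240 [ 0.63525518 -0.19242459] 0.08156905403643462
486 [ 0.65091841 -0.22363711] 0.09234779406908743
0.027463486585761837 30.000025928020477
now [0.5302 0.1611 0.1328] yaw 0.175 tilt 0.011 shift units xyz [1.254 9.389 0.083] turn units 0.001 j6 1.59
```

Emit:
jog_arm:
  series:
    - [0.06,1,0,0]
    - [0.06,1,0,0]
    - [0.06,1,0,0]
    - [0.06,1,0,0]
    - [0.06,1,0,0]
    - [0.06,1,0,0]
    - [0.06,1,0,0]
    - [0.06,1,0,0]

```text
t: 5.12
tool_pos: [0.6017, -0.1527, 0.1245]
eef_rot: [0.0, 0.996, 0.087, 0.0]
force: [0.1, -0.4, 0.0]
finger_gap: 0.0278
grip_force: 30.0
```

Emit:
jog_arm:
  series:
    - [0.08,1,0,0]
    - [0,0,0.9,0]
    - [0,0,0.7,0]
    - [0,0,0,0]

```text
t: 5.62
tool_pos: [0.6093, -0.1896, 0.0571]
eef_rot: [-0.002, 0.996, 0.087, -0.003]
force: [-0.7, -0.7, -0.5]
finger_gap: 0.028
grip_force: 30.0
```

Emit:
jog_arm:
  series:
    - [0,0,0,0]
    - [0,0,0,0]
    - [0,0,-0.7,0]
    - [0,0,-0.9,0]
    - [0,0,0,0]
  claw: 0.4

```text
t: 6.25
tool_pos: [0.6144, -0.1912, 0.1308]
eef_rot: [0.003, 0.996, 0.087, 0.005]
force: [0.2, 0.3, 0.6]
finger_gap: 0.0564
grip_force: 0.0
```

```bash
python3 - <<'E'
from h import *
go([.5601,.2271,.0155],.173)
E
```

```text
now [ 0.6144 -0.1912  0.1308] yaw 0.175 tilt 0.011 shift units xyz [  0.458 -10.552   2.823] turn units 0.001 j6 1.01
```

Emit:
jog_arm:
  series:
    - [0.06,-1,0,0]
    - [0.06,-1,0,0]
    - [0.06,-1,0,0]
    - [0.06,-1,0,0]
    - [0.06,-1,0,0]
    - [0.06,-1,0,0]
    - [0.06,-1,0,0]
    - [0.06,-1,0,0]
  claw: 0.51

```text
t: 7.25
tool_pos: [0.5742, 0.1295, 0.124]
eef_rot: [0.0, 0.996, 0.087, -0.0]
force: [0.5, 0.5, 0.5]
finger_gap: 0.0463
grip_force: 0.0
```

Emit:
jog_arm:
  series:
    - [0.06,-1,0,0]
    - [0.04,-1,0,0]
    - [0,-0.5,0,0]
    - [0,0,0.7,0]
    - [0,0,0,0]
    - [0,0,0,0]
    - [0,0,0,0]

```text
t: 8.12
tool_pos: [0.5622, 0.227, 0.098]
eef_rot: [-0.0, 0.996, 0.087, 0.001]
force: [-0.6, -0.2, -0.7]
finger_gap: 0.0462
grip_force: 0.0
```

```bash
python3 - <<'E'
from h import *
go([.5601,.2271,.0155],.173)
s=snapshot("wrist");caps(pts(s),s["frame"])
E
```

```text
now [0.5622 0.227  0.098 ] yaw 0.174 tilt 0.002 shift units xyz [-0.056 -0.011  2.062] turn units 0.001 j6 1.69
cap px [315. 208.] 1201 hue 10 top c [0.56   0.2271] r 0.0119 z [0.01  0.037]
cap px [379. 208.] 1038 hue 1 top c [0.5718 0.1722] r 0.0118 z [0.01  0.037]
cap px [242. 245.] 186 hue 108 top c [0.5126 0.2849] r 0.0078 z [0.01  0.032]
```

Emit:
jog_arm:
  series:
    - [-0.05,0,0.9,0]
    - [0,0,0.6,0]
    - [0,0,0.56,0]
    - [0,0,0,0]

```text
t: 8.68
tool_pos: [0.5581, 0.2264, 0.0127]
eef_rot: [0.0, 0.996, 0.087, -0.002]
force: [-0.5, -0.9, -0.2]
finger_gap: 0.0457
grip_force: 0.0
```

Emit:
jog_arm:
  series:
    - [0,0,0,0]
    - [0,0,0,0]
    - [0,0,0,0]
    - [0,0,0,0]
    - [0,0,-0.7,0]
    - [0,0,-1,0]
    - [0,0,-1,0]
  claw: 1

```text
t: 9.55
tool_pos: [0.5587, 0.2269, 0.1226]
eef_rot: [0.0, 0.996, 0.087, -0.001]
force: [0.7, -0.2, -0.5]
finger_gap: 0.0274
grip_force: 30.0
```

Emit:
jog_arm:
  series:
    - [0.05,1,0,0]
    - [0.05,1,0,0]
    - [0.05,1,0,0]
    - [0.05,1,0,0]
    - [0.05,1,0,0]
    - [0.05,1,0,0]
    - [0.05,1,0,0]
    - [0.05,1,0,0]

```text
t: 10.55
tool_pos: [0.6306, -0.0864, 0.1218]
eef_rot: [-0.0, 0.996, 0.087, -0.0]
force: [-1.1, 0.0, -0.7]
finger_gap: 0.0281
grip_force: 30.0
```

Emit:
jog_arm:
  series:
    - [0.05,1,0,0]
    - [0.05,1,0,0]
    - [0.05,0.68,0,0]
    - [0,0,0.9,0]
    - [0,0,0.7,0]
    - [0,0,0,0]

```text
t: 11.3
tool_pos: [0.6528, -0.189, 0.0541]
eef_rot: [-0.002, 0.996, 0.087, -0.004]
force: [0.1, 0.5, 0.4]
finger_gap: 0.0281
grip_force: 30.0
```

```bash
python3 - <<'E'
from h import *
go([.655,-.19,.06],.173);print(sense()["finger_gap"],sense()["grip_force"])
E
```

```text
now [ 0.6528 -0.189   0.0541] yaw 0.175 tilt 0.008 shift units xyz [ 0.049  0.034 -0.148] turn units 0.001 j6 1.03
0.028054479755211605 29.999924898147583
```

Emit:
jog_arm:
  series:
    - [0,0,0,0]
    - [0,0,0,0]
    - [0,0,-0.7,0]
    - [0,0,-0.9,0]
    - [-0.05,-1,0,0]
    - [-0.05,-1,0,0]
    - [-0.05,-1,0,0]
    - [-0.05,-1,0,0]
  claw: 0.4

```text
t: 12.3
tool_pos: [0.62, -0.0325, 0.1243]
eef_rot: [0.0, 0.996, 0.087, 0.002]
force: [-0.3, -0.2, -0.5]
finger_gap: 0.0562
grip_force: 0.0
```

Emit:
jog_arm:
  series:
    - [-0.05,-1,0,0]
    - [-0.05,-1,0,0]
    - [-0.06,-1,0,0]
    - [-0.06,-1,0,0]
    - [-0.06,-1,0,0]
    - [0,-0.25,0.7,0]
    - [0,0,0,0]
    - [0,0,0,0]
  claw: 0.51

```text
t: 13.3
tool_pos: [0.5729, 0.1708, 0.0957]
eef_rot: [0.0, 0.996, 0.087, 0.001]
force: [1.1, -0.2, 1.0]
finger_gap: 0.0456
grip_force: 0.0
```

```bash
python3 - <<'E'
from h import *
go([.5715,.172,.0155],.173)
s=snapshot("wrist");caps(pts(s),s["frame"])
E
```

```text
now [0.5729 0.1708 0.0957] yaw 0.174 tilt 0.002 shift units xyz [-0.033 -0.036  2.006] turn units 0.001 j6 1.59
cap px [314. 209.] 1032 hue 1 top c [0.5719 0.1716] r 0.012 z [0.01  0.037]
cap px [190. 248.] 685 hue 108 top c [0.5145 0.2752] r 0.0107 z [0.01  0.036]
```

Emit:
jog_arm:
  series:
    - [-0.03,-0.03,0.9,0]
    - [0,0,0.6,0]
    - [0,0,0.5,0]
    - [0,0,0,0]

```text
t: 13.85
tool_pos: [0.5702, 0.1711, 0.0135]
eef_rot: [0.0, 0.996, 0.087, -0.001]
force: [-0.6, 0.4, -0.2]
finger_gap: 0.0459
grip_force: 0.0
```

Emit:
jog_arm:
  series:
    - [0,0,0,0]
    - [0,0,0,0]
    - [0,0,0,0]
    - [0,0,0,0]
    - [0,0,-0.7,0]
    - [0,0,-1,0]
    - [0,0,-1,0]
  claw: 1

```text
t: 14.72
tool_pos: [0.57, 0.1722, 0.1225]
eef_rot: [-0.0, 0.996, 0.087, -0.001]
force: [-0.0, 0.2, -0.6]
finger_gap: 0.0276
grip_force: 30.0
```

Emit:
jog_arm:
  series:
    - [0,1,0,0]
    - [0,1,0,0]
    - [0,1,0,0]
    - [0,1,0,0]
    - [0,1,0,0]
    - [-0.05,1,0,0]
    - [-0.04,1,0,0]
    - [0,1,0,0]

```text
t: 15.72
tool_pos: [0.6225, -0.1445, 0.1217]
eef_rot: [-0.0, 0.996, 0.087, -0.0]
force: [0.6, 0.9, -0.7]
finger_gap: 0.0278
grip_force: 30.0
```

Emit:
jog_arm:
  series:
    - [0,1,0,0]
    - [0,0.68,0,0]
    - [0,0,0.9,0]
    - [0,0,0.3,0]
    - [0,0,0,0]

```text
t: 16.35
tool_pos: [0.6336, -0.2088, 0.0727]
eef_rot: [-0.001, 0.996, 0.088, -0.002]
force: [-0.2, 0.0, -0.7]
finger_gap: 0.0276
grip_force: 30.0
```

```bash
python3 - <<'E'
from h import *
go([.635,-.21,.07],.173);print(sense()["finger_gap"],sense()["grip_force"])
E
```

```text
now [ 0.6336 -0.2088  0.0727] yaw 0.176 tilt 0.004 shift units xyz [0.029 0.037 0.067] turn units 0.002 j6 0.99
0.027633193500400756 30.000014305114746
```

Emit:
jog_arm:
  series:
    - [0,0,0,0]
    - [0,0,0,0]
    - [0,0,-0.6,0]
    - [0,0,-0.7,0]
    - [-0.08,-1,0,0]
    - [-0.08,-1,0,0]
    - [-0.08,-1,0,0]
    - [-0.08,-1,0,0]
  claw: 0.4

```text
t: 17.35
tool_pos: [0.5941, -0.0532, 0.1277]
eef_rot: [0.0, 0.996, 0.087, 0.001]
force: [0.4, 0.1, 0.2]
finger_gap: 0.0564
grip_force: 0.0
```

Emit:
jog_arm:
  series:
    - [-0.08,-1,0,0]
    - [-0.08,-1,0,0]
    - [-0.08,-1,0,0]
    - [-0.08,-1,0,0]
    - [-0.08,-1,0,0]
    - [-0.08,-1,0,0]
    - [-0.08,-1,0,0]
    - [-0.08,-1,0,0]
  claw: 0.51

```text
t: 18.35
tool_pos: [0.5131, 0.2578, 0.1277]
eef_rot: [-0.0, 0.996, 0.087, 0.001]
force: [0.8, -1.2, 0.2]
finger_gap: 0.046
grip_force: 0.0
```

Emit:
jog_arm:
  series:
    - [-0.07,-0.44,0.7,0]
    - [0,0,0,0]
    - [0,0,0,0]

```text
t: 18.73
tool_pos: [0.508, 0.2727, 0.0994]
eef_rot: [0.0, 0.996, 0.087, 0.001]
force: [0.8, 0.5, 0.3]
finger_gap: 0.0465
grip_force: 0.0
```

```bash
python3 - <<'E'
from h import *
go([.5081,.2742,.0155],.173)
s=snapshot("wrist");caps(pts(s),s["frame"]);save("w2.png",s["frame"])
E
```

```text
now [0.508  0.2727 0.0994] yaw 0.175 tilt 0.002 shift units xyz [ 0.005 -0.038  2.098] turn units 0.001 j6 1.79
cap px [313. 204.] 1219 hue 108 top c [0.5089 0.2751] r 0.012 z [0.011 0.037]
```

View pics/w2.png

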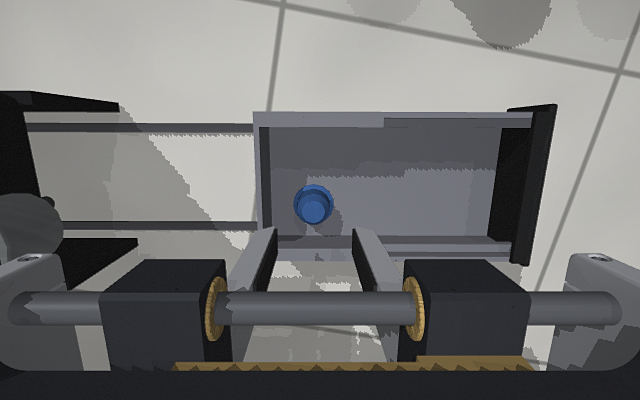

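Only the blue capsule remains, at (313,204). The lip is visible at the right.

Emit:
jog_arm:
  series:
    - [0,-0.03,0.9,0]
    - [0,0,0.6,0]
    - [0,0,0.55,0]
    - [0,0,0,0]

```text
t: 19.27
tool_pos: [0.5068, 0.2729, 0.0154]
eef_rot: [0.001, 0.996, 0.087, -0.001]
force: [0.6, 0.2, 0.1]
finger_gap: 0.0458
grip_force: 0.0
```

Emit:
jog_arm:
  series:
    - [0,0,0,0]
    - [0,0,0,0]
    - [0,0,0,0]
    - [0,0,0,0]
    - [0,0,-0.7,0]
    - [0,0,-1,0]
    - [0,0,-1,0]
  claw: 1

```text
t: 20.15
tool_pos: [0.5065, 0.2743, 0.1247]
eef_rot: [0.0, 0.996, 0.087, -0.001]
force: [0.1, 0.1, -0.4]
finger_gap: 0.0277
grip_force: 30.0
```

Emit:
jog_arm:
  series:
    - [0.1,1,0,0]
    - [0.1,1,0,0]
    - [0.1,1,0,0]
    - [0.1,1,0,0]
    - [0.1,1,0,0]
    - [0.1,1,0,0]
    - [0.1,1,0,0]
    - [0.1,1,0,0]

```text
t: 21.15
tool_pos: [0.5942, -0.0363, 0.1238]
eef_rot: [-0.0, 0.996, 0.087, -0.0]
force: [-0.4, -0.1, -0.8]
finger_gap: 0.0278
grip_force: 30.0
```

Emit:
jog_arm:
  series:
    - [0.1,1,0,0]
    - [0.1,1,0,0]
    - [0.1,1,0,0]
    - [0.07,0.63,0,0]
    - [0,0,0.9,0]
    - [0,0,0.3,0]
    - [0,0,0,0]

```text
t: 22.02
tool_pos: [0.6332, -0.1747, 0.0747]
eef_rot: [-0.001, 0.996, 0.088, -0.002]
force: [-0.3, -0.5, -0.3]
finger_gap: 0.0275
grip_force: 30.0
```

```bash
python3 - <<'E'
from h import *
go([.635,-.175,.07],.173);print(sense()["finger_gap"],sense()["grip_force"])
s=snapshot("wrist");save("w3.png",s["frame"])
E
```

```text
now [ 0.6332 -0.1747  0.0747] yaw 0.176 tilt 0.003 shift units xyz [0.042 0.015 0.118] turn units 0.002 j6 1.04
0.02748902325827577 29.999887347221375
```

View pics/w3.png

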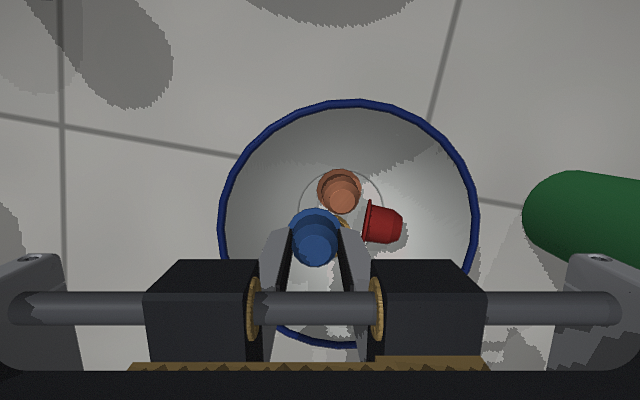

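The bowl holds the orange (340,190) and red (382,222) capsules, with yellow partly under the blue one in the grip. I'll release, then go over the grille.

Emit:
jog_arm:
  series:
    - [0,0,0,0]
    - [0,0,0,0]
    - [0,0,-0.6,0]
    - [0,0,-0.9,0]
    - [0,0,-1,0]
    - [0,0,-0.8,0]
    - [-1,0.25,0,0]
    - [-1,0.25,0,0]
  claw: 0.4

```text
t: 23.08
tool_pos: [0.5586, -0.2096, 0.2098]
eef_rot: [0.001, 0.996, 0.088, 0.001]
force: [-0.3, -0.9, -0.7]
finger_gap: 0.0566
grip_force: 0.0
```

Emit:
jog_arm:
  series:
    - [-1,0.25,0,0]
    - [-1,0.25,0,0]
    - [-1,0.25,0,0]
    - [0,0,0,-0.12]
    - [0,0,0,-0.12]
    - [0,0,0,-0.12]
    - [0,0,0,-0.12]
    - [0,0,0,-0.12]
  claw: 0.2

```text
t: 24.08
tool_pos: [0.4461, -0.2597, 0.2093]
eef_rot: [0.001, 0.857, 0.515, 0.0]
force: [-0.2, -0.0, 0.1]
finger_gap: 0.075
grip_force: 0.0
```

Emit:
jog_arm:
  series:
    - [0,0,0,-0.12]
    - [0,0,0,-0.12]
    - [0,0,0,-0.12]
    - [0,0,0,-0.12]
    - [0,0,0,-0.06]
    - [0,0,0,0]
    - [0,0,0,0]

```text
t: 24.95
tool_pos: [0.446, -0.2597, 0.2088]
eef_rot: [0.0, 0.588, 0.809, -0.0]
force: [0.2, -0.7, 0.6]
finger_gap: 0.0752
grip_force: 0.0
```

```bash
cat >> h.py <<'E'
def grille(p,c,lo=.001):
    m=np.isfinite(p).all(2)&(np.hypot(p[...,0]-c[0],p[...,1]-c[1])<.11)
    q=p[m];b=q[(q[:,2]>lo+.022)&(q[:,2]<lo+.036)]
    r=cv2.minAreaRect(b[:,:2].astype(np.float32));print("bar",len(b),r,"z",np.percentile(b[:,2],95).round(4))
E
python3 - <<'E'
from h import *
s=snapshot("wrist");save("w4.png",s["frame"]);p=pts(s);np.savez("w4.npz",p=p,f=s["frame"])
grille(p,[.447,-.3]);go([.441,-.281,.012],1.885)
b=snapshot("side");fb=cv2.resize(b["frame"][120:220,200:330],None,fx=3,fy=3);f=np.zeros((400,1040,3),np.uint8)
print(caps(pts(b),b["frame"]))
E
```

```text
bar 378 ((0.43710947036743164, -0.27993518114089966), (0.045127023011446, 0.012336019426584244), 14.568490982055664) z 0.0306
now [ 0.4459 -0.2597  0.2086] yaw 1.884 tilt 0.001 shift units xyz [-0.465 -0.283  4.916] turn units -0.001 j6 -0.95
cap px [362.   5.] 650 hue 14 top c [-0.5269 -0.8025] r 0.0119 z [0.002 0.063]
cap px [60. 76.] 2075 hue 18 top c [ 0.8051 -1.3306] r 0.1912 z [0.004 0.076]
cap px [215. 162.] 366 hue 68 top c [ 0.6807 -0.3709] r 0.0315 z [0.009 0.076]
cap px [258. 182.] 126 hue 9 top c [ 0.6337 -0.2279] r 0.0106 z [0.017 0.042]
cap px [270. 186.] 103 hue 109 top c [ 0.6559 -0.125 ] r 0.0173 z [0.026 0.069]
cap px [297. 377.] 1279 hue 110 top c [1.0025 0.2726] r 0.0004 z [0.011 0.016]
cap px [323. 385.] 895 hue 110 top c [0.8734 0.3177] r 0.0006 z [0.011 0.016]
cap px [349. 393.] 336 hue 110 top c [0.8732 0.3625] r 0.0003 z [0.011 0.016]
None
```

View pics/w4.png

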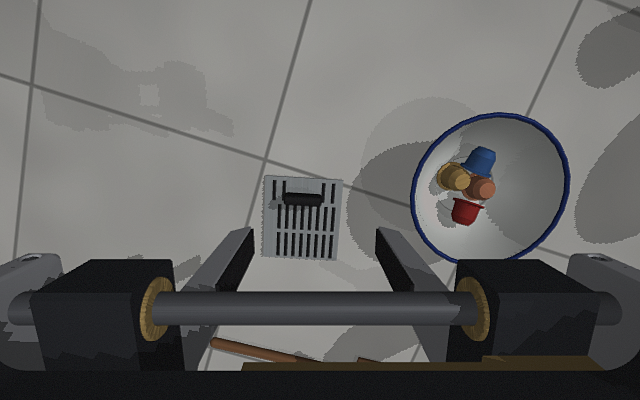

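All four capsules are in the bowl. The grille's bar is at (303,199), grille x is at 104.6°, and its rear faces the machine side.

Emit:
jog_arm:
  series:
    - [0,0,0,0.04]
    - [-0.43,-0.33,1,0]
    - [0,0,1,0]
    - [0,0,1,0]
    - [0,0,1,0]
    - [0,0,0,0]
    - [0,0,0,0]
  claw: 0.36

```text
t: 25.92
tool_pos: [0.4383, -0.2804, 0.0499]
eef_rot: [0.001, 0.612, 0.791, -0.0]
force: [-0.3, 0.2, 0.3]
finger_gap: 0.0603
grip_force: 0.0
```

```bash
python3 - <<'E'
from h import *
s=snapshot("wrist");p=pts(s)
grille(p,[.447,-.3]);go([.4371,-.2799,.009],1.825)
E
```

```text
bar 1164 ((0.4366985559463501, -0.2797852158546448), (0.04596106335520744, 0.01236461941152811), 14.647165298461914) z 0.0304
now [ 0.4388 -0.2807  0.0506] yaw 1.825 tilt 0.004 shift units xyz [ 0.034 -0.038  1.041] turn units -0.0 j6 -0.93
```

Emit:
jog_arm:
  series:
    - [0.03,-0.03,0.6,0]
    - [0,0,0.42,0]
    - [0,0,0,0]

```text
t: 26.35
tool_pos: [0.4355, -0.2785, 0.007]
eef_rot: [-0.001, 0.612, 0.791, -0.0]
force: [0.4, 0.2, -0.1]
finger_gap: 0.0598
grip_force: 0.0
```

Emit:
jog_arm:
  series:
    - [0,0,0,0]
    - [0,0,0,0]
    - [0,0,0,0]
    - [0,0,-0.3,0]
    - [0,0,-0.7,0]
    - [0,0,-1,0]
    - [0,0,-1,0]
    - [0,0,0,0]
  claw: 1

```text
t: 27.35
tool_pos: [0.4379, -0.2804, 0.132]
eef_rot: [0.004, 0.612, 0.791, -0.0]
force: [-0.8, -0.9, -1.0]
finger_gap: 0.0455
grip_force: 30.0
```

```bash
cat >> h.py <<'E'
def plane(p,yaw,H,zmin=None):
    """grille plate in the tool's vertical frame: slope along tool x"""
    st=sense();t=st["tool_pos"];ex=np.array([np.cos(yaw),np.sin(yaw)]);ey=np.array([np.sin(yaw),-np.cos(yaw)])
    q=p[np.isfinite(p).all(2)];d=q[:,:2]-t[:2];u=d@ex;v=d@ey;w=q[:,2]-t[2]
    m=(u>-.10)&(u<.04)&(abs(v)<.055)&(w>-.04)&(w<.02)
    for s0 in np.arange(-.095,.04,.01):
        k=m&(u>=s0)&(u<s0+.01)&(abs(v)>.03)
        if k.sum()>5: print("u %.3f n %d w p50 %.4f p90 %.4f"%(s0+.005,k.sum(),np.median(w[k]),np.percentile(w[k],90)), "v",v[k].min().round(3),v[k].max().round(3))
E
python3 - <<'E'
from h import *
s=snapshot("wrist");p=pts(s);save("w5.png",s["frame"]);np.savez("w5.npz",p=p)
plane(p,1.825,0);print(sense()["finger_gap"],sense()["tool_pos"])
E
```

```text
u -0.090 n 103 w p50 -0.0008 p90 -0.0001 v -0.047 0.049
u -0.080 n 590 w p50 -0.0009 p90 -0.0001 v -0.047 0.048
u -0.070 n 484 w p50 -0.0009 p90 -0.0001 v -0.044 0.045
u -0.060 n 97 w p50 -0.0008 p90 -0.0001 v -0.041 0.042
u -0.040 n 8 w p50 -0.0007 p90 -0.0003 v -0.03 0.031
u -0.030 n 8 w p50 -0.0008 p90 -0.0007 v -0.03 0.031
u -0.010 n 138 w p50 -0.0011 p90 -0.0004 v -0.049 0.05
u -0.000 n 431 w p50 -0.0012 p90 -0.0004 v -0.049 0.05
u 0.010 n 999 w p50 -0.0011 p90 0.0003 v -0.049 0.05
u 0.020 n 861 w p50 -0.0013 p90 -0.0005 v -0.049 0.05
0.04581407251404418 [ 0.43668561 -0.2793887   0.12923386]
```

View pics/w5.png

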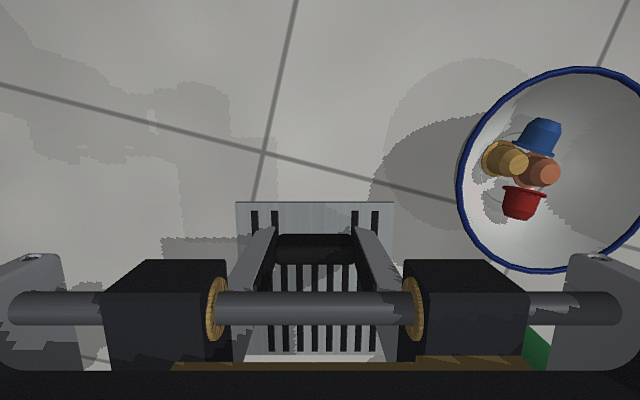

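The grille is held flat and centred between the fingers. I'll tilt it by pressing its rear on the top edge of the bin's front, with the front edge free outside. First I'll measure that edge.

```bash
cat >> h.py <<'E'
TH=.1737
E_=np.array([-np.sin(TH),np.cos(TH)]);N_=np.array([np.cos(TH),np.sin(TH)])
def W(al,ac,z): return np.r_[al*E_+ac*N_,z]
E
python3 - <<'E'
from h import *
p=np.load("w1.npz")["p"];q=p[np.isfinite(p).all(2)];al=q[:,:2]@E_;ac=q[:,:2]@N_
for s0 in np.arange(.002,.05,.003):
    k=(al>s0)&(al<s0+.003)&(abs(ac-.57)<.04)
    if k.sum():print(round(s0+.0015,4),k.sum(),np.percentile(q[k,2],[10,50,90]).round(4))
k=(al>.09)&(al<.115)&(q[:,2]>.04)&(abs(ac-.57)<.08);print(np.percentile(ac[k],[1,99]));h=np.histogram(ac[k],bins=np.arange(.5,.64,.002));print([(round(b,3),n,q[k][(ac[k]>=b)&(ac[k]<b+.002)][:,2].mean().round(3)) for n,b in zip(*h) if n])
go(W(-.001,.57,.13),1.7445)
E
```

```text
0.0035 696 [0.3595 0.3679 0.3735]
0.0065 214 [0.3618 0.3708 0.377 ]
0.0095 621 [0.3644 0.3749 0.3799]
0.0125 788 [0.0556 0.3735 0.3799]
0.0155 793 [0.0557 0.3734 0.38  ]
0.0185 803 [0.0616 0.3725 0.3799]
0.0215 829 [0.0616 0.3725 0.3799]
0.0245 920 [0.0603 0.3706 0.3798]
0.0275 1393 [0.0603 0.3707 0.3795]
0.0305 472 [0.0083 0.0626 0.3769]
0.0335 130 [0.0076 0.0086 0.0094]
0.0365 141 [0.0075 0.0086 0.0096]
0.0395 135 [0.0074 0.0084 0.0096]
0.0425 130 [0.0077 0.0087 0.0097]
0.0455 133 [0.0074 0.0085 0.0096]
0.0485 132 [0.0075 0.0084 0.0097]
[0.51816111 0.62204833]
[(np.float64(0.514), np.int64(39), np.float64(0.057)), (np.float64(0.516), np.int64(39), np.float64(0.056)), (np.float64(0.518), np.int64(42), np.float64(0.048)), (np.float64(0.52), np.int64(959), np.float64(0.38)), (np.float64(0.522), np.int64(4073), np.float64(0.386)), (np.float64(0.524), np.int64(1024), np.float64(0.367)), (np.float64(0.526), np.int64(1560), np.float64(0.371)), (np.float64(0.528), np.int64(34), np.float64(0.371)), (np.float64(0.614), np.int64(21), np.float64(0.048)), (np.float64(0.616), np.int64(38), np.float64(0.048)), (np.float64(0.618), np.int64(26), np.float64(0.047)), (np.float64(0.62), np.int64(63), np.float64(0.05)), (np.float64(0.622), np.int64(40), np.float64(0.056)), (np.float64(0.624), np.int64(42), np.float64(0.058))]
now [ 0.4367 -0.2794  0.1292] yaw 1.825 tilt 0.004 shift units xyz [ 8.336  5.39  -0.033] turn units 0.054 j6 -0.93
```

Emit:
jog_arm:
  series:
    - [0.93,0.6,0,0]
    - [0.93,0.6,0,0]
    - [0.93,0.6,0,0]
    - [0.93,0.6,0,0]
    - [0.93,0.6,0,0]
    - [0.93,0.6,0,0]
    - [0.93,0.6,0,0]
    - [0.93,0.6,0,0]

```text
t: 28.4
tool_pos: [0.5458, 0.0589, 0.1247]
eef_rot: [-0.002, 0.612, 0.791, -0.002]
force: [0.5, -0.3, -0.7]
finger_gap: 0.0459
grip_force: 30.0
```

Emit:
jog_arm:
  series:
    - [0.9,0.59,0,0.054]
    - [0,0,0,0]
    - [0,0,0.7,0]
    - [0,0,0.3,0]
    - [0,0,0,0]
    - [0,0,0,0]

```text
t: 29.15
tool_pos: [0.5611, 0.0978, 0.088]
eef_rot: [0.0, 0.644, 0.765, 0.0]
force: [-0.3, -0.0, -0.5]
finger_gap: 0.0459
grip_force: 30.0
```

```bash
python3 - <<'E'
from h import *
go(W(-.001,.57,.066),1.7445)
st=sense();print(st["finger_gap"],st["force"])
E
```

```text
now [0.5611 0.0978 0.088 ] yaw 1.743 tilt 0.001 shift units xyz [-0.007  0.01   0.551] turn units -0.001 j6 -0.1
0.0458817789201635 [-0.26115584 -0.00809545 -0.4603605 ]
```

Emit:
jog_arm:
  series:
    - [0,0,0.4,0]
    - [0,0,0.15,0]
    - [0,0,0.05,0]
    - [0,0,0,0]

```text
t: 29.65
tool_pos: [0.5618, 0.0971, 0.0667]
eef_rot: [0.002, 0.643, 0.765, 0.0]
force: [-1.7, -3.0, 11.1]
finger_gap: 0.0455
grip_force: 30.0
```

Emit:
jog_arm:
  series:
    - [0,0,0.05,0]
    - [0,0,0.03,0]
    - [0,0,0,0]

```text
t: 30.02
tool_pos: [0.5619, 0.097, 0.0639]
eef_rot: [0.002, 0.643, 0.765, 0.0]
force: [-3.6, -3.1, 12.4]
finger_gap: 0.0459
grip_force: 30.0
```

Emit:
jog_arm:
  series:
    - [0,0,-0.5,0]
    - [0,0,-0.5,0]
    - [0,0,0,0]
    - [0,0,0,0]

```text
t: 30.52
tool_pos: [0.5602, 0.0982, 0.099]
eef_rot: [-0.001, 0.643, 0.766, -0.001]
force: [-0.6, -0.2, -2.2]
finger_gap: 0.0454
grip_force: 30.0
```

```bash
python3 - <<'E'
from h import *
s=snapshot("wrist");p=pts(s);plane(p,1.744,0);st=sense();print(st["finger_gap"],st["tool_pos"])
m=(p[...,2]>.05)&(p[...,2]<.07)&np.isfinite(p).all(2)
q=p[m];al=q[:,:2]@E_;ac=q[:,:2]@N_;k=(al>.02)&(al<.26)&(abs(ac-.57)<.064);print("bin back",np.percentile(al[k],99.8))
E
```

```text
u -0.080 n 338 w p50 -0.0163 p90 -0.0154 v -0.047 0.047
u -0.070 n 256 w p50 -0.0151 p90 -0.0142 v -0.045 0.045
u -0.040 n 23 w p50 -0.0086 p90 -0.0080 v -0.032 0.031
u -0.030 n 11 w p50 -0.0074 p90 -0.0069 v -0.031 0.03
u -0.010 n 96 w p50 -0.0035 p90 -0.0027 v -0.05 0.049
u -0.000 n 372 w p50 -0.0018 p90 -0.0009 v -0.05 0.049
u 0.010 n 936 w p50 0.0001 p90 0.0098 v -0.05 0.049
u 0.020 n 1576 w p50 0.0010 p90 0.0025 v -0.055 0.055
u 0.030 n 946 w p50 -0.0367 p90 0.0021 v -0.054 0.055
0.04573738643860405 [0.55994481 0.09818813 0.09867228]
bin back 0.14900669986566656
```

Emit:
jog_arm:
  series:
    - [0,0,0.5,0]
    - [0,0,0.45,0]
    - [0,0,0.06,0]
    - [0,0,0.03,0]
    - [0,0,0,0]

```text
t: 31.2
tool_pos: [0.5603, 0.0981, 0.0607]
eef_rot: [-0.0, 0.643, 0.766, -0.0]
force: [-5.6, -2.4, 11.4]
finger_gap: 0.0455
grip_force: 42.0
```

Emit:
jog_arm:
  series:
    - [0,0,-0.5,0]
    - [0,0,-0.7,0]
    - [0,0,0,0]
    - [0,0,0,0]
    - [0,0,0,0]

```text
t: 31.82
tool_pos: [0.5597, 0.0981, 0.1045]
eef_rot: [-0.001, 0.643, 0.766, -0.001]
force: [-0.2, -0.4, -1.3]
finger_gap: 0.0458
grip_force: 40.8
```

```bash
python3 - <<'E'
from h import *
s=snapshot("wrist");p=pts(s);plane(p,1.744,0);st=sense();print(st["finger_gap"],st["tool_pos"])
def binpos(p):
    q=p[np.isfinite(p).all(2)];al=q[:,:2]@E_;ac=q[:,:2]@N_
    k=(al>-.02)&(al<.3)&(abs(ac-.57)<.066)&(q[:,2]>.05)&(q[:,2]<.066)
    print("bin al",np.percentile(al[k],[.2,1,99,99.8]).round(4),"ac",np.percentile(ac[k],[.2,1,99,99.8]).round(4),"panel edge",np.percentile(al[k&(abs(ac-.57)>.056)],[1,5]).round(4))
binpos(p);binpos(pts(snapshot("side")));binpos(np.load("s0.npz")["b"])
save("w6.png",s["frame"])
go(W(.07,.57,.12),1.7445)
E
```

```text
u -0.040 n 57 w p50 -0.0159 p90 -0.0144 v -0.034 0.032
u -0.030 n 12 w p50 -0.0135 p90 -0.0122 v -0.032 0.03
u -0.010 n 87 w p50 -0.0049 p90 -0.0036 v -0.05 0.049
u -0.000 n 353 w p50 -0.0019 p90 -0.0006 v -0.051 0.049
u 0.010 n 898 w p50 0.0018 p90 0.0113 v -0.05 0.049
u 0.020 n 974 w p50 0.0048 p90 0.0062 v -0.05 0.049
u 0.030 n 281 w p50 0.0047 p90 0.0068 v -0.05 0.049
0.04578802637398256 [0.55984672 0.09816348 0.10477649]
bin al [0.0145 0.0147 0.1501 0.1512] ac [0.5103 0.5142 0.6261 0.6297] panel edge [0.0145 0.0147]
bin al [0.0118 0.0129 0.2256 0.2258] ac [0.514  0.5153 0.6294 0.6324] panel edge [0.0147 0.0228]
bin al [0.0105 0.0118 0.2241 0.2244] ac [0.514  0.5153 0.6295 0.632 ] panel edge [0.0118 0.0167]
now [0.56   0.0982 0.1051] yaw 1.744 tilt 0.003 shift units xyz [ 1.753  0.033 -0.372] turn units -0.0 j6 -0.1
```

View pics/w6.png

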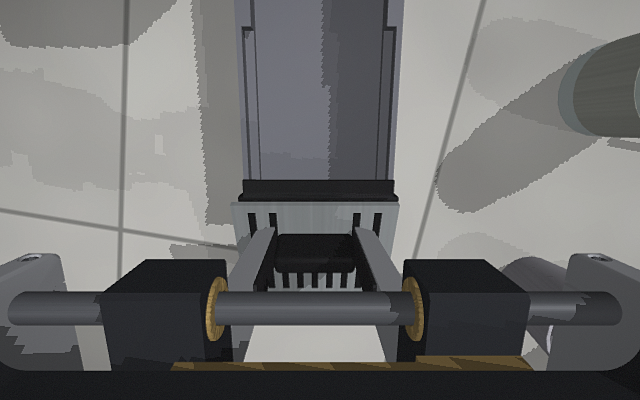

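The grip slackened briefly and the tilt went to about 19°. I'll back off from the bin and press the front edge on the counter to bring it back to about 11.5°.

Emit:
jog_arm:
  series:
    - [-0.7,0,0,0]
    - [-0.7,0,0,0]
    - [0,0,0.7,0]
    - [0,0,0.7,0]
    - [0,0,0.3,0]
    - [0,0,0,0]
    - [0,0,0,0]

```text
t: 32.8
tool_pos: [0.5714, 0.0432, 0.0399]
eef_rot: [0.001, 0.643, 0.766, 0.001]
force: [1.5, -0.4, 0.0]
finger_gap: 0.0457
grip_force: 40.8
```

```bash
python3 - <<'E'
from h import *
s=snapshot("wrist");p=pts(s);plane(p,1.744,0);st=sense();print(st["finger_gap"],st["tool_pos"],st["grip_force"],st["force"])
q=p[np.isfinite(p).all(2)];al=q[:,:2]@E_;ac=q[:,:2]@N_
k=(al>-.02)&(al<.3)&(abs(ac-.57)<.066)&(q[:,2]>.05)&(q[:,2]<.066);print(np.percentile(al[k],[.2,1,99,99.8]))
E
```

```text
u -0.090 n 347 w p50 -0.0395 p90 -0.0388 v -0.052 0.05
u -0.040 n 59 w p50 -0.0158 p90 -0.0143 v -0.034 0.032
u -0.030 n 12 w p50 -0.0137 p90 -0.0129 v -0.032 0.03
u -0.010 n 89 w p50 -0.0050 p90 -0.0039 v -0.05 0.049
u -0.000 n 349 w p50 -0.0019 p90 -0.0006 v -0.051 0.049
u 0.010 n 894 w p50 0.0017 p90 0.0107 v -0.05 0.049
u 0.020 n 1511 w p50 0.0038 p90 0.0059 v -0.055 0.055
u 0.030 n 986 w p50 -0.0391 p90 0.0054 v -0.055 0.055
u 0.040 n 347 w p50 -0.0394 p90 -0.0387 v -0.055 0.055
0.045837896578993606 [0.57155802 0.04318257 0.04019161] 40.84111652802676 [-0.34367851 -0.23794189 -1.54683913]
[0.01325787 0.01327393 0.07005566 0.07182258]
```

Emit:
jog_arm:
  series:
    - [0,0,0.15,0]
    - [0,0,0.1,0]
    - [0,0,0.1,0]
    - [0,0,0.07,0]
    - [0,0,0,0]
    - [0,0,0,0]

```text
t: 33.6
tool_pos: [0.5709, 0.043, 0.0221]
eef_rot: [0.0, 0.643, 0.766, 0.0]
force: [0.2, 3.6, 3.2]
finger_gap: 0.0458
grip_force: 30.0
```

Emit:
jog_arm:
  series:
    - [0,0,-0.4,0]
    - [0,0,-1,0]
    - [0,0,-0.7,0]
    - [0,0,0,0]
    - [0,0,0,0]
    - [0,0,0,0]

```text
t: 34.35
tool_pos: [0.569, 0.0429, 0.1035]
eef_rot: [-0.002, 0.643, 0.765, -0.002]
force: [-0.1, -0.3, -1.6]
finger_gap: 0.0461
grip_force: 30.0
```

```bash
python3 - <<'E'
from h import *
s=snapshot("wrist");p=pts(s);np.savez("w7.npz",p=p,f=s["frame"]);plane(p,1.744,0);st=sense();print(st["finger_gap"],st["tool_pos"],st["grip_force"],st["force"])
E
```

```text
u -0.080 n 334 w p50 -0.0181 p90 -0.0171 v -0.048 0.047
u -0.070 n 219 w p50 -0.0167 p90 -0.0159 v -0.046 0.044
u -0.040 n 27 w p50 -0.0094 p90 -0.0087 v -0.032 0.031
u -0.030 n 10 w p50 -0.0086 p90 -0.0074 v -0.032 0.03
u -0.010 n 99 w p50 -0.0038 p90 -0.0028 v -0.05 0.049
u -0.000 n 372 w p50 -0.0020 p90 -0.0009 v -0.05 0.049
u 0.010 n 925 w p50 0.0002 p90 0.0105 v -0.05 0.049
u 0.020 n 977 w p50 0.0019 p90 0.0030 v -0.05 0.049
u 0.030 n 246 w p50 0.0015 p90 0.0033 v -0.05 0.049
0.04551517214041516 [0.56920389 0.04294046 0.10373463] 30.001673161241342 [-0.41171596 -0.15352613 -1.5250631 ]
```

```bash
python3 - <<'E'
from h import *
p=np.load("w7.npz")["p"];t=sense()["tool_pos"];q=p[np.isfinite(p).all(2)]
d=q[:,:2]-t[:2];u=d@E_;v=-(d@N_);w=q[:,2]-t[2]
k=(abs(v)<.051)&(w>-.03)&(w<.006)&(u>.012)&(u<.05)&(abs(v)>.03);print("rear u",np.percentile(u[k],[97,99,99.8]))
k=(abs(v)<.045)&(w>-.028)&(w<-.01)&(u<-.06);print("front u",np.percentile(u[k],[.2,1,3]),w[k].min())
go(W(.1205,.57,.105),1.7445)
E
```

```text
rear u [0.0260515  0.02625841 0.02637575]
front u [-0.08291682 -0.08263898 -0.08220575] -0.020556353425145196
now [0.5692 0.0429 0.1037] yaw 1.744 tilt 0.004 shift units xyz [ 4.415  0.045 -0.03 ] turn units -0.001 j6 -0.2
```

Emit:
jog_arm:
  series:
    - [0.9,0.02,0,0]
    - [0.9,0.02,0,0]
    - [0.9,0,0,0]
    - [0.9,0,0,0]
    - [0.85,0,0,0]
    - [0,0,0,0]
    - [0,0,0,0]
    - [0,0,0,0]

```text
t: 35.4
tool_pos: [0.5415, 0.2175, 0.1054]
eef_rot: [0.0, 0.644, 0.765, -0.0]
force: [0.4, -0.5, -1.4]
finger_gap: 0.0459
grip_force: 30.0
```

```bash
python3 - <<'E'
from h import *
s=snapshot("wrist");p=pts(s);plane(p,1.744,0);save("w8.png",s["frame"]);go(W(.122,.57,.071),1.7445);st=sense();print(st["grip_force"],st["force"])
q=p[np.isfinite(p).all(2)];al=q[:,:2]@E_;ac=q[:,:2]@N_
k=(al>.2)&(al<.26)&(q[:,2]>.05)&(q[:,2]<.062)&(abs(ac-.57)<.06);print("back",np.percentile(al[k],[98,99.8]),np.percentile(ac[k],[.5,99.5]))
b=snapshot("side");f=cv2.resize(b["frame"][150:300,320:480],None,fx=4,fy=4);save("sd8.png",f)
E
```

```text
u -0.080 n 336 w p50 -0.0179 p90 -0.0171 v -0.048 0.047
u -0.070 n 215 w p50 -0.0165 p90 -0.0156 v -0.045 0.044
u -0.040 n 23 w p50 -0.0094 p90 -0.0088 v -0.032 0.031
u -0.030 n 14 w p50 -0.0085 p90 -0.0077 v -0.031 0.03
u -0.010 n 97 w p50 -0.0035 p90 -0.0028 v -0.05 0.049
u -0.000 n 368 w p50 -0.0019 p90 -0.0009 v -0.05 0.049
u 0.010 n 934 w p50 0.0002 p90 0.0106 v -0.05 0.049
u 0.020 n 979 w p50 0.0020 p90 0.0031 v -0.05 0.049
u 0.030 n 247 w p50 0.0016 p90 0.0033 v -0.05 0.049
now [0.5416 0.2176 0.1056] yaw 1.742 tilt 0.001 shift units xyz [ 0.033 -0.026  0.865] turn units -0.001 j6 0.11
30.00196874338485 [-0.15212251 -0.34661463 -1.70879163]
back [0.22689887 0.22702693] [0.51459178 0.62619864]
```

View pics/sd8.png

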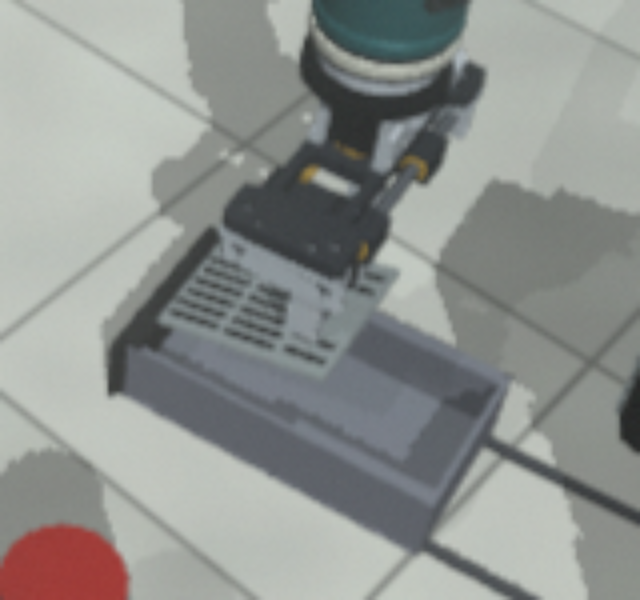

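The tilted grille hovers above the recess, with its front edge behind the lip. I'll lower it and slide it forward under the lip.

Emit:
jog_arm:
  series:
    - [0.03,-0.02,0.4,0]
    - [0,0,0.3,0]
    - [0,0,0.16,0]
    - [0,0,0,0]
    - [0,0,0,0]
    - [0,0,0,0]

```text
t: 36.25
tool_pos: [0.5408, 0.2198, 0.072]
eef_rot: [0.0, 0.643, 0.766, 0.0]
force: [-0.7, 0.9, -1.8]
finger_gap: 0.0456
grip_force: 30.0
```

Emit:
jog_arm:
  series:
    - [-0.15,0,0,0]
    - [-0.15,0,0,0]
    - [-0.1,0,0,0]
    - [0,0,0,0]
    - [0,0,0,0]

```text
t: 36.88
tool_pos: [0.5432, 0.2039, 0.0715]
eef_rot: [-0.0, 0.643, 0.765, 0.0]
force: [0.5, -0.3, -1.5]
finger_gap: 0.0455
grip_force: 30.0
```

```bash
python3 - <<'E'
from h import *
s=snapshot("wrist");p=pts(s);plane(p,1.744,0);save("w9.png",s["frame"]);go(W(.105,.57,.071),1.7445);st=sense();print(st["grip_force"],st["force"],st["finger_gap"])
q=p[np.isfinite(p).all(2)];al=q[:,:2]@E_;ac=q[:,:2]@N_
k=(al>.2)&(al<.26)&(q[:,2]>.05)&(q[:,2]<.062)&(abs(ac-.57)<.06);print("back",np.percentile(al[k],[98,99.8]),np.percentile(ac[k],[.5,99.5]))
b=snapshot("side");f=cv2.resize(b["frame"][190:270,335:435],None,fx=6,fy=6);save("sd9.png",f)
E
```

```text
u -0.090 n 224 w p50 -0.0099 p90 -0.0092 v -0.05 0.049
u -0.080 n 790 w p50 -0.0101 p90 -0.0092 v -0.048 0.048
u -0.070 n 266 w p50 -0.0161 p90 -0.0117 v -0.046 0.045
u -0.040 n 27 w p50 -0.0091 p90 -0.0085 v -0.032 0.031
u -0.030 n 10 w p50 -0.0083 p90 -0.0076 v -0.031 0.03
u -0.020 n 61 w p50 -0.0138 p90 -0.0131 v -0.055 0.055
u -0.010 n 204 w p50 -0.0128 p90 -0.0031 v -0.055 0.055
u -0.000 n 455 w p50 -0.0020 p90 -0.0008 v -0.055 0.055
u 0.010 n 991 w p50 0.0004 p90 0.0096 v -0.055 0.055
u 0.020 n 1225 w p50 0.0020 p90 0.0031 v -0.055 0.055
u 0.030 n 781 w p50 -0.0137 p90 0.0028 v -0.055 0.055
u 0.040 n 319 w p50 -0.0142 p90 -0.0133 v -0.055 0.055
now [0.5431 0.204  0.0714] yaw 1.744 tilt 0.0 shift units xyz [-0.053 -0.005  0.01 ] turn units -0.0 j6 0.09
30.001588359699554 [ 0.26951678  1.16766916 -0.81425105] 0.045974788710161224
back [0.22646571 0.22673628] [0.51464972 0.62619769]
```

View pics/sd9.png

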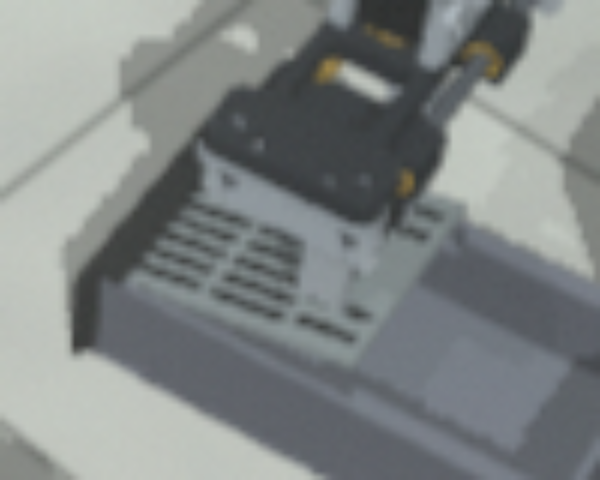

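The front edge is under the lip and the rear is still raised above the shoulders. I'll push it up to the wall, then swing the rear down.

Emit:
jog_arm:
  series:
    - [-0.06,0,0,0]
    - [0,0,0,0]
    - [0,0,0.05,0]
    - [0.01,0,0.05,0]
    - [0.02,0,0.07,0]
    - [0.02,0,0.07,0]
    - [0,0,0,0]

```text
t: 37.85
tool_pos: [0.5435, 0.2039, 0.0619]
eef_rot: [0.0, 0.643, 0.766, 0.0]
force: [-0.6, 2.9, 3.8]
finger_gap: 0.0456
grip_force: 30.0
```

Emit:
jog_arm:
  series:
    - [0.02,0,0.07,0]
    - [0.02,0,0.07,0]
    - [0.02,0,0.06,0]
    - [0,0,0,0]
    - [0,0,0,0]

```text
t: 38.48
tool_pos: [0.543, 0.2057, 0.0536]
eef_rot: [0.0, 0.643, 0.766, -0.0]
force: [1.3, 2.0, 1.5]
finger_gap: 0.0456
grip_force: 30.0
```

```bash
python3 - <<'E'
from h import *
s=snapshot("wrist");p=pts(s);plane(p,1.744,0);go(W(.1095,.57,.052),1.7445);st=sense();print(st["grip_force"],st["force"],st["finger_gap"])
q=p[np.isfinite(p).all(2)];al=q[:,:2]@E_;ac=q[:,:2]@N_
k=(al>.2)&(al<.26)&(q[:,2]>.05)&(q[:,2]<.062)&(abs(ac-.57)<.06);print("back",np.percentile(al[k],[98,99.8]))
E
```

```text
u -0.080 n 866 w p50 -0.0012 p90 0.0080 v -0.048 0.047
u -0.070 n 502 w p50 -0.0019 p90 -0.0012 v -0.046 0.044
u -0.060 n 229 w p50 -0.0018 p90 -0.0010 v -0.042 0.041
u -0.030 n 12 w p50 -0.0016 p90 -0.0011 v -0.031 0.03
u -0.020 n 104 w p50 0.0034 p90 0.0043 v -0.055 0.055
u -0.010 n 437 w p50 -0.0010 p90 0.0043 v -0.055 0.055
u -0.000 n 746 w p50 -0.0014 p90 0.0040 v -0.055 0.055
u 0.010 n 1333 w p50 -0.0013 p90 0.0049 v -0.055 0.055
u 0.020 n 1337 w p50 -0.0014 p90 0.0036 v -0.055 0.055
u 0.030 n 714 w p50 0.0037 p90 0.0046 v -0.055 0.055
u 0.040 n 386 w p50 0.0037 p90 0.0047 v -0.055 0.055
now [0.5429 0.2057 0.0536] yaw 1.744 tilt 0.0 shift units xyz [ 0.018 -0.008  0.04 ] turn units -0.0 j6 0.09
30.000846683979034 [0.1028981  2.11693671 1.12545744] 0.0460624950981095
back [0.22588332 0.22619194]
```

Emit:
jog_arm:
  series:
    - [0.01,0,0.03,0]
    - [0,0,0,0]
    - [0,0,0,0]

```text
t: 38.9
tool_pos: [0.5429, 0.2058, 0.0531]
eef_rot: [0.001, 0.643, 0.765, -0.0]
force: [0.1, 0.6, 5.3]
finger_gap: 0.0459
grip_force: 30.0
```

Emit:
jog_arm:
  series:
    - [0,0,0,0]
    - [0,0,0,0]
    - [0,0,-0.5,0]
    - [0,0,-1,0]
    - [0,0,-1,0]
    - [0,0,0,0]
    - [0,0,0,0]
  claw: 0.36

```text
t: 39.78
tool_pos: [0.542, 0.206, 0.151]
eef_rot: [-0.001, 0.643, 0.766, -0.001]
force: [-1.2, -0.6, 0.1]
finger_gap: 0.0603
grip_force: 0.0
```

```bash
cat > g.py <<'E'
from h import *
s=snapshot("wrist");p=pts(s);save("w10.png",s["frame"])
q=p[np.isfinite(p).all(2)];al=q[:,:2]@E_;ac=q[:,:2]@N_
k=(al>.2)&(al<.26)&(q[:,2]>.05)&(q[:,2]<.062)&(abs(ac-.57)<.06);print("back",np.percentile(al[k],[98,99.8]))
for s0 in np.arange(.02,.16,.01):
    k=(al>=s0)&(al<s0+.01)&(abs(ac-.57)<.045)&(abs(ac-.57)>.026)&(q[:,2]<.09)&(q[:,2]>.03)
    if k.sum()>5:print(round(s0+.005,3),k.sum(),np.percentile(q[k,2],[10,50,90]).round(4))
k=(q[:,2]>.068)&(q[:,2]<.08)&(al>.08)&(al<.14)&(abs(ac-.57)<.03)
print("bar",cv2.minAreaRect(np.c_[al[k],ac[k]].astype(np.float32)),np.percentile(q[k,2],95))
k=(q[:,2]>.046)&(q[:,2]<.0535)&(al>.09)&(al<.16)&(abs(ac-.57)<.049);print("rear edge al",np.percentile(al[k],[95,99,99.8]))
E
python3 g.py
```

```text
back [0.22534736 0.22550876]
0.025 260 [0.0512 0.061  0.0621]
0.035 468 [0.0509 0.0519 0.0607]
0.045 353 [0.0508 0.0516 0.0525]
0.055 371 [0.0508 0.0515 0.0524]
0.065 372 [0.0508 0.0516 0.0524]
0.075 382 [0.0509 0.0517 0.0524]
0.085 394 [0.0508 0.0517 0.0525]
0.095 399 [0.0508 0.0516 0.0525]
0.105 414 [0.0507 0.0516 0.0524]
0.115 438 [0.0509 0.0517 0.0525]
0.125 416 [0.0507 0.0516 0.0525]
0.135 149 [0.0483 0.0514 0.0523]
0.165 6 [0.0466 0.0503 0.0538]
bar ((0.10798747092485428, 0.5701024532318115), (0.0453125461935997, 0.011750608682632446), 89.07980346679688) 0.07743911069129605
rear edge al [0.13206674 0.14725346 0.15679156]
```

View pics/w10.png

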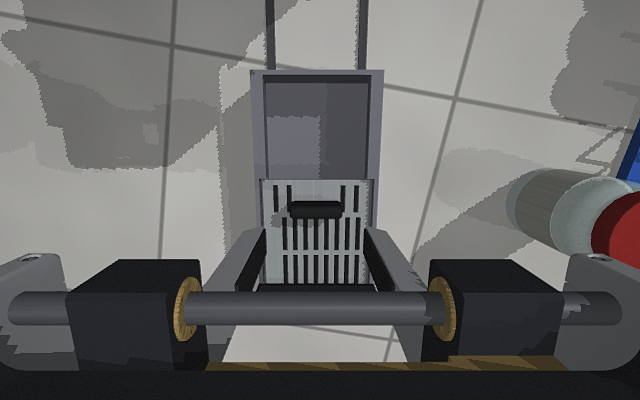

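The grille is seated: plate top flat at about 51.6 mm throughout, and the bar at 0.108 along as required. Next I'll push the bin home with shut fingers, starting with the retreat to in front of the panel.

Emit:
jog_arm:
  series:
    - [-0.9,0,0,0]
    - [-0.9,0,0,0]
    - [-0.9,0,0,0]
    - [-0.8,0,0,0]
    - [0,0,1,0]
    - [0,0,1,0]
    - [0,0,1,0]
    - [0,0,0,0]
  claw: 1

```text
t: 40.83
tool_pos: [0.5619, 0.0682, 0.0266]
eef_rot: [-0.005, 0.643, 0.766, -0.004]
force: [0.1, 0.8, 0.2]
finger_gap: 0.0006
grip_force: 0.0
```

```bash
python3 - <<'E'
from h import *
go(W(.0038,.57,.03),1.7445);go(W(.2238,.57,.03),1.7445)
s=snapshot("side");P=pts(s);caps(P,s["frame"])
E
```

```text
now [0.5619 0.0682 0.0266] yaw 1.744 tilt 0.013 shift units xyz [ 0.843  0.117 -0.086] turn units -0.001 j6 -0.15
now [0.5619 0.0682 0.0266] yaw 1.744 tilt 0.013 shift units xyz [ 6.343  0.113 -0.076] turn units -0.001 j6 -0.15
cap px [362.   5.] 645 hue 15 top c [-0.5295 -0.8047] r 0.0103 z [0.002 0.061]
cap px [60. 76.] 2087 hue 17 top c [ 0.8054 -1.3303] r 0.1887 z [0.004 0.076]
cap px [215. 163.] 357 hue 68 top c [ 0.6813 -0.3644] r 0.0282 z [0.009 0.075]
cap px [258. 182.] 125 hue 9 top c [ 0.6358 -0.2272] r 0.013 z [0.018 0.041]
cap px [270. 186.] 104 hue 109 top c [ 0.6562 -0.1245] r 0.0174 z [0.026 0.069]
cap px [297. 377.] 1283 hue 110 top c [1.0025 0.2725] r 0.0004 z [0.011 0.016]
cap px [323. 385.] 894 hue 110 top c [0.873  0.3174] r 0.0006 z [0.011 0.016]
cap px [349. 393.] 336 hue 110 top c [0.8733 0.3624] r 0.0001 z [0.011 0.016]
```

Emit:
jog_arm:
  series:
    - [0.3,0.05,0,0]
    - [0.3,0.05,0,0]
    - [0.2,0,0,0]
    - [0.25,0,0,0]
    - [0.35,0,0,0]
    - [0.4,0,0,0]
    - [0.4,0,0,0]
    - [0.4,0,0,0]

```text
t: 41.88
tool_pos: [0.5527, 0.1727, 0.0326]
eef_rot: [0.0, 0.643, 0.766, -0.0]
force: [2.1, -2.9, 2.0]
finger_gap: 0.0005
grip_force: 1.8
```

Emit:
jog_arm:
  series:
    - [0.4,0,0,0]
    - [0.4,0,0,0]
    - [0.4,0,0,0]
    - [0.4,0,0,0]
    - [0.4,0,0,0]
    - [0.4,0,0,0]
    - [0.3,0,0,0]
    - [0.2,0,0,0]

```text
t: 42.88
tool_pos: [0.5324, 0.2866, 0.0324]
eef_rot: [-0.0, 0.643, 0.766, -0.0]
force: [2.5, -3.3, 0.8]
finger_gap: 0.0005
grip_force: 1.6
```

```bash
python3 - <<'E'
from h import *
go(W(.2238,.57,.03),1.7445);print(sense()["force"])
s=snapshot("side");save("sd11.png",s["frame"])
E
```

```text
now [0.5324 0.2866 0.0324] yaw 1.744 tilt 0.001 shift units xyz [ 0.839 -0.099  0.06 ] turn units -0.0 j6 0.23
[ 2.5380977  -3.28311063  0.80845561]
```

View pics/sd11.png

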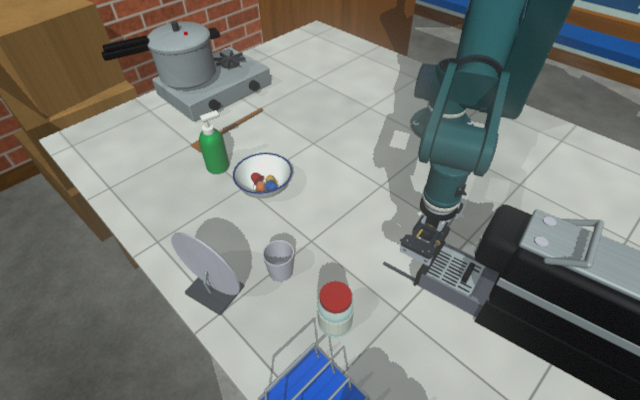

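The bin is being pushed, with the grille seated at (458,268) and the capsules in the bowl at (263,183). About 34 mm remain, which I'll do gently.

Emit:
jog_arm:
  series:
    - [0.15,0,0,0]
    - [0.15,0,0,0]
    - [0.15,0,0,0]
    - [0.15,0,0,0]
    - [0.1,0,0,0]
    - [0,0,0,0]

```text
t: 43.68
tool_pos: [0.5275, 0.3142, 0.0323]
eef_rot: [-0.001, 0.643, 0.766, 0.0]
force: [-0.3, -1.2, 0.7]
finger_gap: 0.0004
grip_force: 0.4
```

Emit:
jog_arm:
  series:
    - [0.07,0,0,0]
    - [0.05,0,0,0]
    - [0.03,0,0,0]
    - [0,0,0,0]

```text
t: 44.18
tool_pos: [0.5272, 0.3166, 0.0323]
eef_rot: [0.001, 0.644, 0.765, -0.002]
force: [-0.5, -8.0, 1.9]
finger_gap: 0.0002
grip_force: 4.1
```

```bash
python3 - <<'E'
from h import *
go(W(.2238,.57,.03),1.7445);print(sense()["force"])
E
```

```text
now [0.5272 0.3166 0.0323] yaw 1.743 tilt 0.005 shift units xyz [ 0.076 -0.099  0.058] turn units -0.001 j6 0.28
[-0.48880896 -7.97477687  1.86892   ]
```

Emit:
jog_arm:
  series:
    - [0.06,0,0,0]
    - [0.06,0,0,0]
    - [0,0,0,0]
    - [0,0,0,0]

```text
t: 44.68
tool_pos: [0.5271, 0.3166, 0.0324]
eef_rot: [0.004, 0.644, 0.765, -0.005]
force: [0.7, -18.5, 3.9]
finger_gap: 0.0005
grip_force: 9.2
```

```bash
python3 - <<'E'
from h import *
go(W(.2238,.57,.03),1.7445);print(sense()["force"])
for n in("side","wrist"):
    s=snapshot(n);p=pts(s);q=p[np.isfinite(p).all(2)];al=q[:,:2]@E_;ac=q[:,:2]@N_
    k=(al>.19)&(al<.30)&(q[:,2]>.05)&(q[:,2]<.066)&(abs(ac-.57)<.062)&(abs(ac-.57)>.053);print(n,"panel al",np.percentile(al[k],[.5,1,3,5]))
E
```

```text
now [0.5271 0.3166 0.0324] yaw 1.742 tilt 0.014 shift units xyz [ 0.077 -0.098  0.059] turn units -0.002 j6 0.29
[  0.71070421 -18.50223556   3.94692514]
side panel al [0.2315431  0.23187502 0.23348662 0.23557056]
wrist panel al [0.23189449 0.23201341 0.23294533 0.23370631]
```

The panel is at 0.232, which is home, and the stop is firm. I'll back off and check.

Emit:
jog_arm:
  series:
    - [-0.2,0,0,0]
    - [-0.5,0,0,0]
    - [-0.8,0,0,0]
    - [-0.8,0,0,0]
    - [0,0,-1,0]
    - [0,0,-1,0]
    - [0,0,-1,0]
    - [0,0,0,0]

```text
t: 45.78
tool_pos: [0.5448, 0.2343, 0.1577]
eef_rot: [0.002, 0.643, 0.766, 0.005]
force: [0.0, 1.3, 0.1]
finger_gap: 0.0005
grip_force: 0.0
```

```bash
python3 - <<'E'
from h import *
for n in("side","wrist"):
    s=snapshot(n);p=pts(s);q=p[np.isfinite(p).all(2)];al=q[:,:2]@E_;ac=q[:,:2]@N_
    k=(al>.19)&(al<.30)&(q[:,2]>.05)&(q[:,2]<.066)&(abs(ac-.57)<.062)&(abs(ac-.57)>.053);print(n,"panel",np.percentile(al[k],[.5,1,3]))
    k=(al>.25)&(al<.36)&(q[:,2]>.04)&(q[:,2]<.056)&(abs(ac-.57)<.047);
    if k.any(): print("plate z",[(round(a,3),np.median(q[k&(al>a)&(al<a+.02),2]).round(4)) for a in(.26,.28,.30,.32) if (k&(al>a)&(al<a+.02)).any()])
    k=(al>.29)&(al<.36)&(q[:,2]>.069)&(q[:,2]<.08)&(abs(ac-.57)<.03)
    if k.sum()>5: print("bar",cv2.minAreaRect(np.c_[al[k],ac[k]].astype(np.float32)))
    if n=="side": save("fin.png",cv2.resize(s["frame"][100:350,200:520],None,fx=2,fy=2))
E
```

```text
side panel [0.23126677 0.23151374 0.23276291]
plate z [(0.26, np.float64(0.0523)), (0.28, np.float64(0.0522)), (0.3, np.float64(0.0524)), (0.32, np.float64(0.0524))]
bar ((0.3256664276123047, 0.5727612376213074), (0.04721095785498619, 0.011590776033699512), 89.89531707763672)
wrist panel [0.2313349  0.23137744 0.23186943]
plate z [(0.26, np.float64(0.0517)), (0.28, np.float64(0.0517)), (0.3, np.float64(0.0516))]
```

View pics/fin.png

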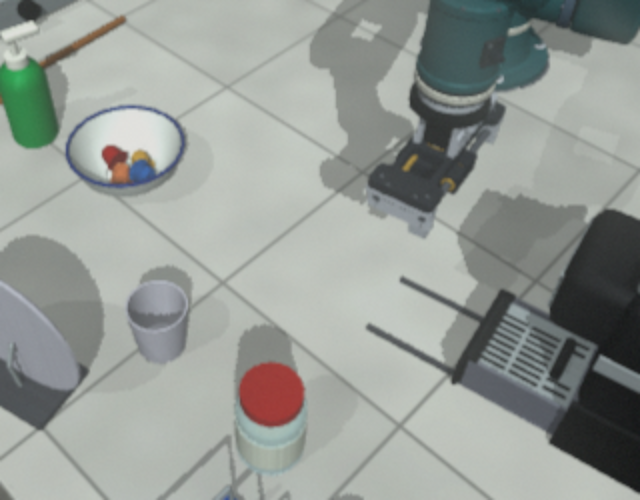

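All four capsules are in the bowl, the grille is flat with its bar towards the machine, and the bin is home. I'll hand it in.

```bash
python3 -c "
from station import robot
print(robot.finish_job())"
```

```text
the job is handed in; nothing more can be done
None
```

The job is handed in: all four capsules present are in the upright bowl, the grille lies flat and hooked under the lip, and the bin is pushed home to its stop.

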